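# Tuck the build board under the bed's retaining flap and hold it down

### The job

Take the plywood build board by its upright tab, lay it square and centred over the clay printer's sprung bed, and slide its plain front edge under the lapped steel flap until it is home against the back stop, without lifting the flap or disturbing the small parts around. Then press the board down flat until the bed has sunk about 6 mm on its springs, and finish while still holding it pressed there: do not let go.

Things in the scene. Friction and masses are not known exactly. Their poses are not given: they have to be found in the camera images.
- frame: fixed aluminium base of the printer bed, 250 x 210 mm; origin at the centre of its underside on the table, +x the way the board slides in, z up. Back stop: upright bar across the +x end, 180 mm wide, its face at x = 95 mm, its top at z = 61 mm. Bed plate (dark steel): x -105 to 87 mm, 180 mm wide, top at z = 45 mm unpressed. Nothing but flap and back stop stands above it.
- bed (a joint): how far the bed plate has sunk on its springs, m: 0 unpressed (also under the board's own weight), at most 0.012, straight down only. Pushed on the board, it starts to sink at about 2 to 3 N and then needs 1 N more per mm (8 to 9 N at 6 mm).
- bed_top (a point): a point on the bed plate's top face, 45 mm straight above the frame's origin when not pressed; it sinks with the bed
- flap (a joint): opening of the retaining flap, rad: 0 level on its stop, positive lifted. Light steel strip (60 g, 36 mm in x, 120 mm wide, 3 mm thick) hinged on top of the back stop, reaching over the bed towards the frame's -x. Its underside is 58 mm above the table: 13 mm above the unpressed bed, 7 mm above the board lying there. Only its weight holds it down: a board coming in too high lifts it.
- flap_edge (a point): middle of the flap's free edge, on its underside: at x = 65 mm, y = 0, z = 58 mm of the frame when level, so that 30 mm of the board's front goes under it
- board: loose plywood build board, 160 (x) x 130 (y) x 6 mm, about 0.15 kg, starting flat on the table; origin at the centre of its underside, +x towards its plain front edge, which goes under the flap. Home, its origin is 15 mm ahead (+x) of the frame's origin, with the axes of both in line.
- board_edge (a point): middle of the board's front edge, at its underside: 80 mm ahead (+x) of the board's origin
- tab (a point): point to pinch in the board's upright wooden tab, 40 mm behind (-x of) the board's origin and 32 mm above its underside. The tab is 12 mm thick (board x) and 40 mm wide (board y), from 6 to 48 mm above the board's underside.
- cap: bystander: black plastic nozzle cap, 52 mm across, 32 mm high; leave alone
- fitting: bystander: small brass hose fitting, 22 mm across, 30 mm high, standing; leave alone
- driver: bystander: small screwdriver, 130 mm long, lying; leave alone
Things that resemble listed ones, but are neither listed nor needed, are in the scene too. Several things have the shape of the board; the one meant has the colours described above.

How it is judged:
By the outcome, as a careful person would: the job done as asked, in the order asked, and still so for the second after the job is handed in, while the arm keeps its last pose, push and grip.
It also fails if it takes over 43 s, if anything falls off the work surface, if the arm or the gripper's body presses on something with over 40 N, if the wrist force passes 120 N, or if a joint passes its speed limit or range.

### The arm

A 6-joint arm with a two-finger parallel gripper is mounted at the origin on the work surface. World frame = base frame: x ahead of the robot, y to its left, z up, the work surface at z = 0. Lengths are in mm, angles in rad, forces in N, time in s.
With the tool pointing down it reaches from about 250 to 725 mm from the base axis. Payload 4 kg.
Tool frame: the origin (TCP) lies at the very end of the fingers, on their centre line; the grasp point (between the pads) lies 19 mm behind it; z points along the fingers, y is the line along which they close (so a half turn about z gives the same grasp; the last joint's range is limited). The gripper opens to 85 mm and grips with 20 to 120 N. Pads are 22 mm wide; open, the fingers measure 114 mm over their backs; the gripper's body (76 mm by 85 mm) begins 54 mm behind the grasp point. The pads swing forward as they close: fully open they stand 13 mm farther back than shut.
Start: joints at [-1.206, 0.241, 0.005, 1.335, 0, 1.571], TCP at [178.379, -467.098, 231.306] pointing down, gripper open.
Joint ranges: [-2.72, 2.72], [-1.05, 1.87], [-1.09, 1.28], [-1.99, 2.15], [-1.42, 1.44], [-3.14, 3.14]. Speed limits (rad/s): [2.79, 2.79, 3.14, 3.14, 3.14, 3.14].

### API

Orientations are given as a rotation vector (axis times angle).
In Python, from plant import env, viewer gives the robot as it stands.
- The arm moves only by the tool send_rows, never from a script. Its argument "targets" is a list of rows, each a list of 3 entries, a list of its own where there are three numbers: the gripper command: -1 is shut, 1 is fully open, values between are in proportion, then the shift along the world's x, y, z each as a share of 8 cm, from -1 to 1, then the turn about the world's z as a share of pi rad, from -1 to 1. In form: [[hand, [tx, ty, tz], spin], ...]. A call has 1 to 8 rows; each row shifts and turns the commanded pose from where the row before left it; what a row does not reach is not made up. A row lasts 1/8 s, in which the tool goes at most 62.5 mm and 10.7 degrees, less where a joint would pass 70% of its speed; a pose out of reach is approached as far as the arm can. A call with a number of a shift or a turn outside -1 to 1 is refused whole. A call with a gripper value outside its range is refused whole. The fingers move at their own pace and stop on an object; "force" is the grip in N (left out, the last holds). Time passes only in rows, so rows that do not move let the fingers close. It gives the time, the measured TCP pose, the force, the opening and the grip force at its end, in the units of the state.
- env.get_state(): the state, without advancing time (a new reading comes with each control period).
- viewer.get_image(name): name is "side" or "top" or "wrist"; returns a dict with "image" (384x512x3 uint8, blue, green, red), "fx", "fy", "cx", "cy" (pixels), "R" (3x3) and "t" (3): a world point X has camera coordinates R X + t; the wrist camera has in their place "tool_from_camera" (4x4, takes a point from camera to tool coordinates, whose origin is the TCP and whose axes are the flange's). Camera axes: x right, y down, z forward; pixel columns grow to the right and rows downward; lengths in mm; the calibration is good to about 2 mm. A picture is of the moment at which its call begins: read the wrist's pose just before it. There is no depth.
- env.job_done(): hands the job in; it is judged then, once.
The state is a dict: "time_s": time; "joint_pos": joint angles; "joint_velocities": joint speeds; "joint_efforts": joint torques, N m; "tcp_pos": TCP position; "tcp_rot": TCP orientation; "force": force on the tool from outside, world axes, zero at the start; "moment": the same for the moment, N m; "width": finger opening in mm; "grip_force": force on a finger pad.
Only numpy, scipy, OpenCV 4.12 (cv2) and the standard library are available. Lean on these libraries where they do the work, as an engineer would, in place of code of your own. Each camera call takes 0.05 s, during which the arm holds its last target. There are 200 camera calls.

## Working session

There is one attempt and no reset: what is moved stays moved. The work goes in short steps, Python scripts to look and compute and a tool call to move; the robot and the scene stay as the last step left them, time stands still between calls to the robot, and variables do not carry over. Pictures are saved under pics/ and viewed, at most 10 in all, crops included, and the job is handed in when it is done.

Besides the shell and the picture viewer there is one more tool, called after "Emit:" as name(argument=value, ...) on one line, values as JSON. send_rows: Moves the arm, as the interface text tells. Its arguments: {"type":"object","properties":{"targets":{"type":"array"},"force":{"type":"number"}},"required":["targets"]}

```bash
mkdir -p pics
cat > h.py <<'E'
import numpy as np, cv2
from plant import env, viewer
def grab(n,f):
    s=env.get_state(); d=viewer.get_image(n); cv2.imwrite('pics/'+f+'.png',d['image']); np.save('pics/'+f+'.npy',{'d':d,'s':s},allow_pickle=True); return d
def load(f):
    return np.load('pics/'+f+'.npy',allow_pickle=True).item()
def ray(o,px):
    d,s=o['d'],o['s']; v=np.array([(px[0]-d['cx'])/d['fx'],(px[1]-d['cy'])/d['fy'],1.])
    if 'R' in d and d.get('R') is not None:
        R=np.array(d['R']);t=np.array(d['t']); return -R.T@t, R.T@v
    T=np.array(d['tool_from_camera']); Rt=cv2.Rodrigues(np.array(s['tcp_rot'],float))[0]
    return Rt@T[:3,3]+np.array(s['tcp_pos']), Rt@T[:3,:3]@v
def onz(o,px,z):
    c,v=ray(o,px); return c+v*(z-c[2])/v[2]
E
python3 - <<'E'
from h import *
a=grab('top','top0')['image'];b=grab('side','side0')['image']
print(env.get_state())
E
```

```text
{'time_s': 0.1, 'joint_pos': array([-1.20603146e+00,  2.41324292e-01,  3.87298972e-03,  1.33517511e+00,
       -8.27022250e-06,  1.57080323e+00]), 'joint_velocities': array([-0.00076852,  0.00080844,  0.00416072,  0.00028423, -0.00074482,
        0.00032507]), 'joint_efforts': array([-5.38534005e-04, -3.73138869e+01,  2.53009683e+01,  1.08637934e-02,
        1.08083663e-05,  2.36518261e-06]), 'tcp_pos': array([ 178.16675599, -466.59217191,  230.51398289]), 'tcp_rot': array([-3.08772088e+00, -5.69463298e-01,  5.33871928e-04]), 'force': array([-1.51182163, -0.34529531,  1.04142507]), 'moment': array([ 0.01565231, -0.02530636, -0.03291257]), 'grip_force': 0.0, 'width': 85.54281765584314}
```

View pics/top0.png

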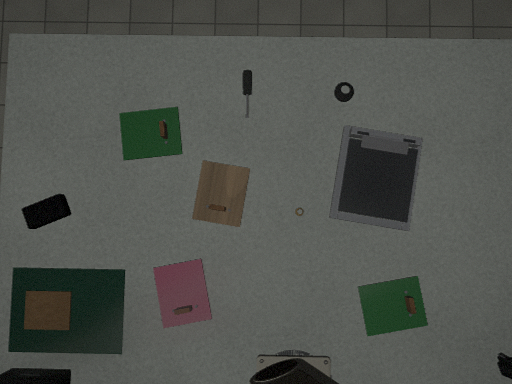

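View pics/side0.png

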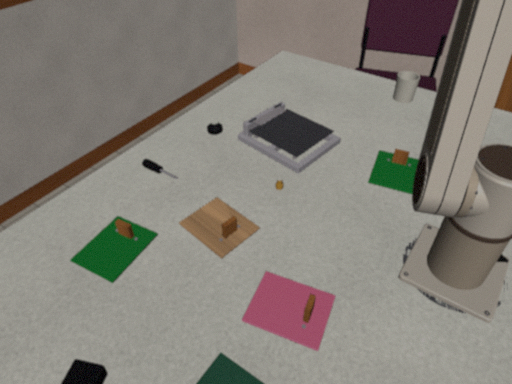

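Things shaped like the board in the top view: green (151,133), green (393,305), pink (183,293), brown square on a dark green mat (48,311), and bare plywood with a wooden tab (220,193). I choose the last. The frame is at (376,178) with its back stop and flap at the top (385,142). Next I measure corners and take a close crop.

Run:
```python
from h import *
o=load('top0'); im=o['d']['image']
hsv=cv2.cvtColor(im,cv2.COLOR_BGR2HSV)
m=cv2.inRange(hsv,(5,60,60),(25,255,255)); k=np.zeros_like(m);k[150:240,180:260]=255
m=cv2.morphologyEx(m&k,cv2.MORPH_CLOSE,np.ones((9,9)))
c=max(cv2.findContours(m,0,2)[0],key=cv2.contourArea)
b=cv2.boxPoints(cv2.minAreaRect(c)); print('board px',b.tolist())
W=np.array([onz(o,p,6) for p in b]);print(W.round(1),np.linalg.norm(W-np.roll(W,-1,0),axis=1).round(1),'ctr',W.mean(0).round(1))
# bed: dark region
g=cv2.cvtColor(im,cv2.COLOR_BGR2GRAY); 
m=cv2.inRange(g,0,85);k[:]=0;k[120:235,325:425]=255
c=max(cv2.findContours(m&k,0,2)[0],key=cv2.contourArea)
b=cv2.boxPoints(cv2.minAreaRect(c)); print('bed px',b.tolist())
W=np.array([onz(o,p,45) for p in b]);print(W.round(1),np.linalg.norm(W-np.roll(W,-1,0),axis=1).round(1),'ctr',W.mean(0).round(1))
print('fitting',onz(o,(300,212),30),'cap',onz(o,(344,92),32),'driver',onz(o,(247,72),10),onz(o,(247,118),5), 'tab',onz(o,(217,208),48))
a=cv2.resize(im[150:240,180:270],None,fx=4,fy=4,interpolation=2);b=cv2.resize(im[115:235,325:430],None,fx=4,fy=4,interpolation=2)[:480]
s=np.zeros((480,780,3),np.uint8);s[:360,:360]=a;s[:,360:]=b;cv2.imwrite('pics/crop0.png',s)
```

```text
board px [[191.96908569335938, 218.31959533691406], [202.19952392578125, 159.8599090576172], [249.42816162109375, 168.1249237060547], [239.19772338867188, 226.58460998535156]]
[[448.3 274.2   6. ]
 [605.7 251.2   6. ]
 [585.2 123.7   6. ]
 [428.4 147.9   6. ]] [159.1 129.1 158.7 127.9] ctr [516.9 199.3   6. ]
bed px [[327.7297058105469, 217.6216278076172], [343.3243103027344, 124.05406188964844], [424.2432556152344, 137.54054260253906], [408.6486511230469, 231.1081085205078]]
[[ 455.1  -82.2   45. ]
 [ 699.9 -121.2   45. ]
 [ 667.3 -331.5   45. ]
 [ 423.9 -289.6   45. ]] [247.9 212.7 247.  209.7] ctr [ 561.6 -206.1   45. ]
fitting [468.92067379 -11.63374477  30.        ] cap [ 789.11244324 -124.58290036   32.        ] driver [847.41221964 135.20377152  10.        ] [721.80646177 132.97460411   5.        ] tab [475.04860686 203.44587137  48.        ]
```

View pics/crop0.png

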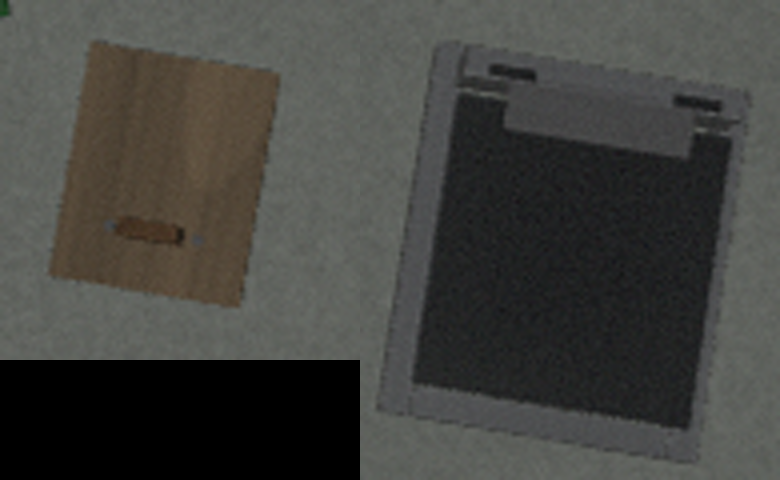

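The crop confirms bare plywood with an upright tab at its rear. The front edge points up the image, the same way as the frame's +x. The measured size, 159x129 mm, matches. Now I go above the tab and turn the closing line onto board x.

Emit:
send_rows(targets=[[1,[0.3,0.68,0],0.0563],[1,[0.3,0.68,0],0.0563],[1,[0.3,0.68,0],0.0563],[1,[0.3,0.68,0],0.0563],[1,[0.3,0.68,0],0.0563],[1,[0.3,0.68,0],0.0563],[1,[0.3,0.68,0],0],[1,[0.3,0.68,0],0]])

```text
time_s: 1.1
tcp_pos: [370.7, -30.0, 231.3]
tcp_rot: [2.376, 2.055, 0.0]
force: [1.5, -0.2, -0.1]
width: 85.5
grip_force: 0.0
```

Emit:
send_rows(targets=[[1,[0.3,0.68,-0.1],0],[1,[0.3,0.68,-0.1],0],[1,[0.3,0.68,0],0],[1,[0.3,0.68,0],0],[1,[0,0,0],0],[1,[0,0,0],0]])

```text
time_s: 1.85
tcp_pos: [465.5, 185.3, 214.5]
tcp_rot: [-2.375, -2.055, 0.004]
force: [-0.8, 0.7, -0.4]
width: 85.1
grip_force: 0.0
```

Run:
```python
from h import *
grab('wrist','w1'); s=load('w1')['s']; print(s['tcp_pos'],s['joint_pos']); R=cv2.Rodrigues(s['tcp_rot'])[0]; print('yaw y',np.degrees(np.arctan2(R[1,1],R[0,1])),R[:,2])
```

```text
[465.53841033 185.33329663 214.52128843] [ 3.79098143e-01  2.52613461e-01 -2.32835252e-02  1.29736067e+00
 -3.73478985e-04  2.09406436e+00]
yaw y -8.260386321759835 [-0.00214835 -0.00125785 -0.9999969 ]
```

View pics/w1.png

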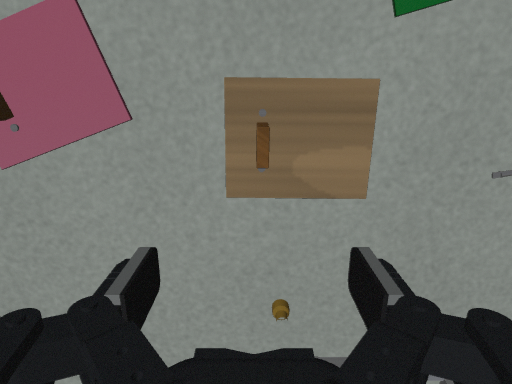

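The wrist view shows the board with corners about (225,78), (379,79), (366,198), (227,198) and the tab at (256–270, 123–168).

Run:
```python
from h import *
o=load('w1'); im=o['d']['image']
hsv=cv2.cvtColor(im,cv2.COLOR_BGR2HSV)
m=cv2.inRange(hsv,(5,60,60),(25,255,255)); k=np.zeros_like(m);k[60:215,200:400]=255
m=cv2.morphologyEx(m&k,cv2.MORPH_CLOSE,np.ones((9,9)))
c=max(cv2.findContours(m,0,2)[0],key=cv2.contourArea)
q=cv2.approxPolyDP(c,8,True)[:,0]; print(q.tolist())
W=np.array([onz(o,p,6) for p in q]);print(W.round(1),np.linalg.norm(W-np.roll(W,-1,0),axis=1).round(1),'ctr',W.mean(0).round(1))
d=np.roll(W,-1,0)-W;print(np.degrees(np.arctan2(d[:,1],d[:,0])).round(1))
print(hsv[145,263],hsv[145,300])
for p in [(256,123),(270,123),(270,168),(256,168)]: print(p,onz(o,p,48).round(1),onz(o,p,6).round(1))
```

```text
[[224, 78], [227, 197], [365, 198], [379, 79]]
[[446.7 273.8   6. ]
 [428.3 147.2   6. ]
 [583.3 123.6   6. ]
 [602.9 250.2   6. ]] [128.  156.8 128.1 158. ] ctr [515.3 198.7   6. ]
[-98.3  -8.7  81.2 171.4]
[ 16 165  96] [ 18  99 113]
(256, 123) [473.  228.7  48. ] [472.6 224.4   6. ]
(270, 123) [485.9 226.8  48. ] [487.3 222.3   6. ]
(270, 168) [480.4 184.1  48. ] [481.  173.7   6. ]
(256, 168) [466.9 186.   48. ] [465.7 176.    6. ]
```

Emit:
send_rows(targets=[[1,[0.138,0.252,0],-0.0015],[1,[0,0,-0.7],0],[1,[0,0,-0.7],0],[1,[0,0,-0.7],0],[1,[0,0,-0.3],0],[1,[0,0,-0.1],0],[1,[0,0,0],0],[1,[0,0,0],0]], force=70)

```text
time_s: 2.9
tcp_pos: [478.8, 206.0, 17.0]
tcp_rot: [2.381, 2.048, 0.005]
force: [-0.1, -0.8, 0.3]
width: 85.3
grip_force: 0.0
```

Emit:
send_rows(targets=[[-1,[0,0,0],0],[-1,[0,0,0],0],[-1,[0,0,0],0],[-1,[0,0,0],0],[-1,[0,0,0],0],[-1,[0,0,0],0],[-1,[0,0,0],0],[-1,[0,0,0],0]])

```text
time_s: 3.9
tcp_pos: [477.6, 206.0, 15.5]
tcp_rot: [-2.381, -2.049, -0.001]
force: [-0.6, 0.6, 3.7]
width: 10.8
grip_force: 69.1
```

Emit:
send_rows(targets=[[-1,[0,0,0.3],0],[-1,[0,0,0.5],0],[-1,[0,0,0.5],0],[-1,[0,0,0.3],0],[-1,[0,0,0],0],[-1,[0,0,0],0]])

```text
time_s: 4.65
tcp_pos: [476.4, 205.4, 141.7]
tcp_rot: [-2.381, -2.049, 0.004]
force: [0.3, 0.8, -2.6]
width: 11.1
grip_force: 68.7
```

Run:
```python
from h import *
o=load('top0'); im=o['d']['image']
g=cv2.GaussianBlur(cv2.cvtColor(im,cv2.COLOR_BGR2GRAY),(3,3),0)
print(g[180,330:425].tolist())
m=cv2.inRange(g,0,55);k=np.zeros_like(m);k[120:235,325:425]=255
c=max(cv2.findContours(m&k,0,2)[0],key=cv2.contourArea)
print('rect',cv2.minAreaRect(c)); q=cv2.approxPolyDP(c,3,True)[:,0]
for p in q: print(p,onz(o,p,45).round(1))
grab('wrist','w2'); grab('side','s2'); s=load('w2')['s'];print(s['tcp_pos'],s['force'],s['width'])
```

```text
[96, 97, 98, 96, 87, 77, 77, 80, 80, 80, 80, 77, 62, 45, 37, 35, 35, 35, 35, 35, 36, 36, 34, 33, 33, 33, 33, 33, 33, 32, 32, 33, 33, 31, 32, 32, 31, 31, 31, 32, 33, 32, 30, 31, 32, 31, 31, 31, 32, 33, 31, 30, 31, 31, 32, 32, 31, 30, 29, 30, 30, 30, 32, 33, 33, 32, 32, 32, 33, 32, 31, 32, 33, 33, 33, 33, 34, 35, 33, 32, 32, 32, 39, 55, 71, 79, 86, 94, 98, 99, 100, 100, 100, 99, 98]
rect ((377.9970703125, 178.26878356933594), (70.0223388671875, 77.47313690185547), 8.746162414550781)
[350 139] [ 660.7 -138.7   45. ]
[338 209] [ 477.7 -108.5   45. ]
[406 221] [ 449.7 -282.9   45. ]
[416 146] [ 644.8 -309.9   45. ]
[409 144] [ 649.7 -291.8   45. ]
[412 147] [ 642.  -299.6   45. ]
[401 154] [ 623.2 -271.    45. ]
[364 148] [ 637.5 -175.2   45. ]
[360 140] [ 658.4 -164.7   45. ]
[476.3655286  205.3742279  141.65103265] [ 0.3246907   0.75732811 -2.60778103] 11.069441384135173
```

View pics/w2.png

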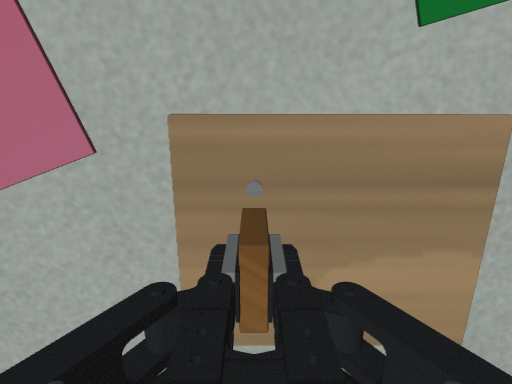

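Grasp is square and the board is level in the hand. I carry it to the far side of the frame so the wrist camera sees the printer past the board.

Emit:
send_rows(targets=[[-1,[0.04,-0.3,0.3],0],[-1,[0.07,-0.55,0.3],0],[-1,[0.07,-0.65,0.2],0],[-1,[0.07,-0.68,0.1],0],[-1,[0.07,-0.7,0],0],[-1,[0.07,-0.7,0],0],[-1,[0.07,-0.7,0],0],[-1,[0.07,-0.7,0],0]])

```text
time_s: 5.75
tcp_pos: [519.2, -194.2, 213.7]
tcp_rot: [-2.379, -2.048, 0.002]
force: [0.8, -0.1, -1.2]
width: 11.3
grip_force: 68.5
```

Emit:
send_rows(targets=[[-1,[0.07,-0.7,0],0],[-1,[0.07,-0.7,0],0],[-1,[0.07,-0.6,0],0],[-1,[0.04,-0.3,0],0],[-1,[0,0,0],0],[-1,[0,0,0],0],[-1,[0,0,0],0]])

```text
time_s: 6.62
tcp_pos: [539.9, -375.2, 215.1]
tcp_rot: [-2.379, -2.051, 0.0]
force: [-0.8, 0.2, -1.4]
width: 11.2
grip_force: 68.5
```

Run:
```python
from h import *
grab('wrist','w3'); s=load('w3')['s']; print(s['tcp_pos'],s['joint_pos'],s['joint_velocities'].round(4)); R=cv2.Rodrigues(s['tcp_rot'])[0]; print('yaw y',np.degrees(np.arctan2(R[1,1],R[0,1])),R[:,2])
```

```text
[ 539.88859233 -375.19174633  215.11411775] [-6.07401825e-01  5.74104634e-01  4.64401934e-01  1.46200687e+00
  1.68867215e-04  1.11135316e+00] [ 0.003  -0.0088  0.0056  0.0014 -0.0016 -0.002 ]
yaw y -8.477398983738187 [-6.53515823e-04  6.59883047e-04 -9.99999569e-01]
```

View pics/w3.png

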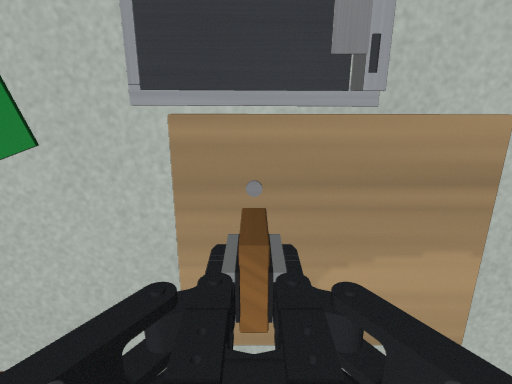

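Wrist view: plate's -y edge at row ~90, its -x edge at col 132–138, the flap's free edge at col ~332 with its corner at (332,53). Fit lines through these.

Run:
```python
from h import *
o=load('w3'); g=cv2.GaussianBlur(cv2.cvtColor(o['d']['image'],cv2.COLOR_BGR2GRAY),(3,3),0).astype(float)
def cross(v,):  # strongest step, subpixel
    d=np.abs(np.diff(v)); i=int(d.argmax()); w=d[max(i-2,0):i+3]; return (np.arange(max(i-2,0),max(i-2,0)+len(w))@w)/w.sum()+.5
def fit(P,z):
    W=np.array([onz(o,p,z) for p in P])[:,:2]; vx,vy,x,y=cv2.fitLine(W.astype(np.float32),cv2.DIST_HUBER,0,.01,.01).ravel(); 
    return np.array([x,y]),np.array([vx,vy])
A=fit([(c,80+cross(g[80:96,c])) for c in range(145,340,4)],45)
B=fit([(125+cross(g[r,125:148]),r) for r in range(3,85,3)],45)
C=fit([(322+cross(g[r,322:342]),r) for r in range(3,48,3)],61)
D=fit([(c,44+cross(g[44:62,c])) for c in range(336,362,2)],61)
ang=lambda L:np.degrees(np.arctan2(L[1][1],L[1][0]))
print([round(float(ang(L)),2) for L in (A,B,C,D)])
def inter(L,M):
    t=np.linalg.solve(np.c_[L[1],-M[1]],M[0]-L[0]); return L[0]+t[0]*L[1]
for yaw in (-8.5,-9,-9.5):
    a=np.radians(yaw); ex=np.array([np.cos(a),np.sin(a)]); ey=np.array([-ex[1],ex[0]])
    p=inter(A,B); q=inter(C,D)
    print(yaw,'plate',(p+105*ex+90*ey).round(1),'flap',(q-65*ex+60*ey).round(1), 'diff',((q-p)@ex).round(1),((q-p)@ey).round(1))
# held board: near/far edges
for p in [(169,114),(511,114)]:
    s=o['s']; print(onz(o,p,s['tcp_pos'][2]-15+6).round(1))
# top image plate and flap
o=load('top0')
for p in [(361.25,147.5),(407.5,154.25)]: print('topflap',onz(o,p,61).round(1))
```

```text
[-8.75, 81.27, 81.48, -7.38]
-8.5 plate [ 564.  -212.8] flap [ 563.1 -213.5] diff 169.2 29.2
-9 plate [ 564.6 -213.9] flap [ 563.7 -213. ] diff 169.0 30.7
-9.5 plate [ 565.2 -214.9] flap [ 564.3 -212.6] diff 168.7 32.1
[ 510.6 -306.2  206.1]
[ 663.8 -329.1  206.1]
topflap [ 635.9 -165.    61. ]
topflap [ 620.2 -283.2   61. ]
```

The frame origin comes out at about (564,-213) with yaw -8.7° and the two features agree within 1 mm. The board sits on the tool's axes within about 1 mm. Next is the pre-slide pose (tab at frame x = -67), coming down to 14 mm above the bed.

Emit:
send_rows(targets=[[-1,[-0.07,0.25,0],-0.0014],[-1,[-0.14,0.6,0],0],[-1,[-0.14,0.6,0],0],[-1,[-0.12,0.5,0],0],[-1,[-0.055,0.2,0],0],[-1,[0,0,-0.3],0],[-1,[0,0,-0.5],0],[-1,[0,0,-0.5],0]])

```text
time_s: 7.68
tcp_pos: [498.6, -204.8, 111.1]
tcp_rot: [2.383, 2.043, 0.001]
force: [-0.0, -0.8, -1.8]
width: 11.4
grip_force: 68.7
```

Emit:
send_rows(targets=[[-1,[0,0,-0.3],0],[-1,[0,0,-0.15],0],[-1,[0,0,0],0],[-1,[0,0,0],0],[-1,[0,0,0],0],[-1,[0,0,0],0]])

```text
time_s: 8.43
tcp_pos: [498.3, -204.8, 76.1]
tcp_rot: [2.385, 2.043, 0.001]
force: [-0.9, 0.3, -1.3]
width: 11.2
grip_force: 68.5
```

Run:
```python
from h import *
grab('wrist','w4'); grab('side','s4'); s=load('w4')['s']; print(s['tcp_pos'],s['force']); R=cv2.Rodrigues(s['tcp_rot'])[0]; print('yaw y',np.degrees(np.arctan2(R[1,1],R[0,1])))
a=load('w4')['d']['image']; b=cv2.resize(load('s4')['d']['image'][90:190,220:350],None,fx=3,fy=3,interpolation=2)
v=np.zeros((600,800,3),np.uint8); v[:288,:384]=cv2.resize(a,(384,288)); v[:300,400:790]=b; cv2.imwrite('pics/c4.png',v[:300])
t=np.array([564.1,-213.2]); ex=np.array([.9885,-.1513]); ey=np.array([.1513,.9885]); d=s['tcp_pos'][:2]-t; print('tab in frame',d@ex,d@ey)
```

```text
[ 498.3476113  -204.77016379   76.12323827] [-0.90300597  0.30350035 -1.2785214 ]
yaw y -8.81725837100037
tab in frame -66.27167044796586 -1.6154433135585264
```

View pics/c4.png

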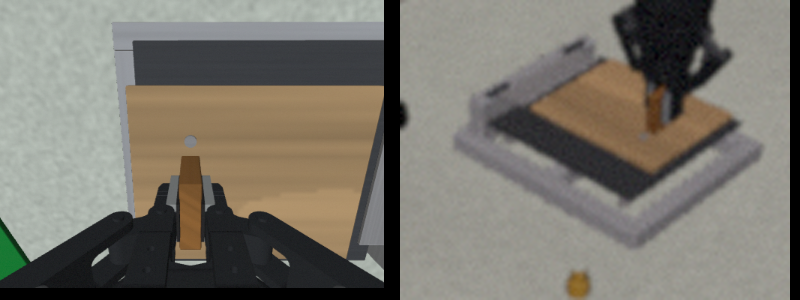

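The wrist view shows the board over the plate with its far edge at row ~114 and the plate's +y edge at row ~54. The flap is untouched at right. Check the +y side gap (should be 25 mm).

Run:
```python
from h import *
o=load('w4'); g=cv2.GaussianBlur(cv2.cvtColor(o['d']['image'],cv2.COLOR_BGR2GRAY),(3,3),0).astype(float)
def cross(v):
    d=np.abs(np.diff(v)); i=int(d.argmax()); w=d[max(i-2,0):i+3]; return (np.arange(max(i-2,0),max(i-2,0)+len(w))@w)/w.sum()+.5
def fit(P,z):
    W=np.array([onz(o,p,z) for p in P])[:,:2]; vx,vy,x,y=cv2.fitLine(W.astype(np.float32),cv2.DIST_HUBER,0,.01,.01).ravel(); return np.array([x,y]),np.degrees(np.arctan2(vy,vx))
ey=np.array([.1513,.9885]); z=o['s']['tcp_pos'][2]-15.5+6; t=np.array([564.1,-213.2])
for n,r,zz in (('plate+y',(45,66),45),('board+y',(100,126),z)):
    p=[(c,r[0]+cross(g[r[0]:r[1],c])) for c in range(200,440,6)]; L=fit(p,zz); print(n,p[0],p[-1],L[1].round(2),((L[0]-t)@ey).round(2))
# board rear edge & plate rear
```

```text
plate+y (200, np.float64(53.51149425287356)) (434, np.float64(52.91860465116279)) -8.68 89.84
board+y (200, np.float64(113.5909090909091)) (434, np.float64(113.7051282051282)) -8.85 62.29
```

Plate edge is at +89.8, as expected; board edge is at 62.3, so shift +2.6 mm across, then lower gently.

Emit:
send_rows(targets=[[-1,[0.005,0.033,0],0.0008],[-1,[0,0,-0.08],0],[-1,[0,0,-0.06],0],[-1,[0,0,-0.025],0],[-1,[0,0,0],0],[-1,[0,0,0],0],[-1,[0,0,0],0]])

```text
time_s: 9.4
tcp_pos: [498.4, -202.0, 62.3]
tcp_rot: [2.383, 2.047, 0.0]
force: [-0.4, -0.0, -1.9]
width: 11.0
grip_force: 68.5
```

Run:
```python
from h import *
for i in range(3):
    viewer.get_image('top'); s=env.get_state(); print(s['tcp_pos'].round(2),s['force'].round(2))
R=cv2.Rodrigues(s['tcp_rot'])[0]; print('yaw y',np.degrees(np.arctan2(R[1,1],R[0,1])),R[:,2])
```

```text
[ 498.35 -201.98   62.29] [ 0.24  0.71 -1.02]
[ 498.36 -201.97   62.3 ] [-0.16  0.07 -1.31]
[ 498.31 -201.95   62.26] [ 0.03 -0.65 -0.66]
yaw y -8.675317441951586 [ 2.81144679e-04 -1.03452219e-04 -9.99999955e-01]
```

Emit:
send_rows(targets=[[-1,[0.074,-0.0113,0],0],[-1,[0.074,-0.0113,0],0],[-1,[0.074,-0.0113,0],0],[-1,[0.074,-0.0113,0],0],[-1,[0.074,-0.0113,0],0],[-1,[0.074,-0.0113,0],0],[-1,[0,0,0],0],[-1,[0,0,0],0]])

```text
time_s: 10.55
tcp_pos: [533.5, -207.2, 62.0]
tcp_rot: [-2.383, -2.047, 0.0]
force: [-0.1, 0.5, -0.7]
width: 10.8
grip_force: 68.5
```

Run:
```python
from h import *
f=[]
for i in range(4):
    d=grab('wrist','w5') if i==0 else grab('side','s5'); s=env.get_state(); f.append(s['force'])
print(s['tcp_pos'].round(2),np.mean(f,0).round(2))
R=cv2.Rodrigues(s['tcp_rot'])[0]; print('yaw y',np.degrees(np.arctan2(R[1,1],R[0,1])))
d=s['tcp_pos'][:2]-[564.1,-213.2];print(d@[.9885,-.1513],d@[.1513,.9885])
a=load('w5')['d']['image']; b=cv2.resize(load('s5')['d']['image'][90:190,220:350],None,fx=3,fy=3,interpolation=2)
v=np.zeros((300,800,3),np.uint8); v[:288,:384]=cv2.resize(a,(384,288)); v[:300,400:790]=b; cv2.imwrite('pics/c5.png',v)
```

```text
[ 533.54 -207.32   62.14] [-0.07  0.1  -1.64]
yaw y -8.678486786933158
-31.100441495502217 1.1880475125739363
```

View pics/c5.png

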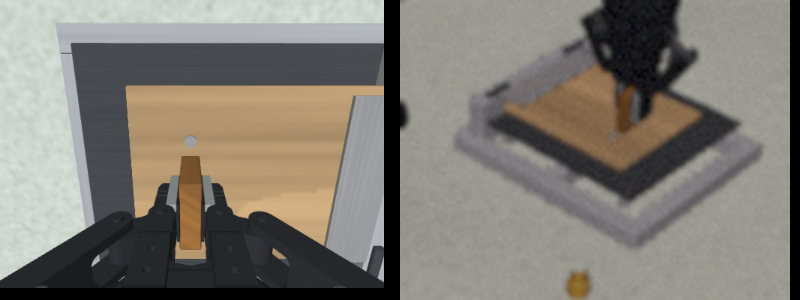

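The board's front is under the flap and the flap still looks level. Creep the last ~6 mm until contact.

Emit:
send_rows(targets=[[-1,[0.02,-0.003,0],0],[-1,[0.02,-0.003,0],0],[-1,[0.02,-0.003,0],0],[-1,[0,0,0],0],[-1,[0,0,0],0]])

```text
time_s: 11.38
tcp_pos: [538.5, -208.0, 62.1]
tcp_rot: [-2.383, -2.047, 0.0]
force: [0.0, 0.4, -1.1]
width: 11.1
grip_force: 68.5
```

Emit:
send_rows(targets=[[-1,[0.0124,-0.002,0],0],[-1,[0,0,0],0],[-1,[0,0,0],0]])

```text
time_s: 11.75
tcp_pos: [539.5, -208.2, 62.1]
tcp_rot: [-2.383, -2.047, 0.0]
force: [-0.4, -0.1, -1.4]
width: 11.1
grip_force: 68.5
```

```bash
cat > st.py <<'E'
from h import *
f=[]
for i in range(4): viewer.get_image('top'); s=env.get_state(); f.append(s['force'])
print(s['tcp_pos'].round(2),np.mean(f,0).round(2))
d=s['tcp_pos'][:2]-[564.1,-213.2];print(d@[.9885,-.1513],d@[.1513,.9885])
R=cv2.Rodrigues(s['tcp_rot'])[0]; print('yaw y',np.degrees(np.arctan2(R[1,1],R[0,1])),R[:,2],s['time_s'])
E
python3 st.py
```

```text
[ 539.5  -208.19   62.1 ] [ 0.44  0.1  -1.24]
-25.076009910418016 1.2327831535224842
yaw y -8.672891992644201 [-3.83461852e-05  1.30361368e-05 -9.99999999e-01] 11.95
```

No contact yet; continue in 0.5 mm steps.

Emit:
send_rows(targets=[[-1,[0.0062,-0.001,0],0],[-1,[0,0,0],0],[-1,[0,0,0],0]])

```text
time_s: 12.32
tcp_pos: [539.9, -208.2, 62.0]
tcp_rot: [-2.383, -2.047, 0.0]
force: [-0.9, 0.1, -1.3]
width: 11.2
grip_force: 68.7
```

Emit:
send_rows(targets=[[-1,[0.0062,-0.001,0],0],[-1,[0,0,0],0],[-1,[0,0,0],0]])

```text
time_s: 12.7
tcp_pos: [539.9, -208.2, 62.0]
tcp_rot: [-2.382, -2.046, 0.001]
force: [-4.1, 0.8, -0.4]
width: 10.9
grip_force: 68.9
```

```bash
python3 st.py
```

```text
[ 539.93 -208.24   61.97] [-3.35  0.5   0.59]
-24.646616519914225 1.2425116127695806
yaw y -8.678130303131901 [-1.16218228e-03  2.43394767e-04 -9.99999295e-01] 12.9
```

Home contact at frame x = -24.6 (expected -25), -3.4 N. I relax slightly and begin pressing.

Emit:
send_rows(targets=[[-1,[-0.003,0.0005,-0.0125],0],[-1,[0,0,-0.0125],0],[-1,[0,0,0],0],[-1,[0,0,0],0]])

```text
time_s: 13.4
tcp_pos: [539.9, -208.3, 60.3]
tcp_rot: [-2.383, -2.047, 0.001]
force: [-5.4, -0.2, 1.9]
width: 11.0
grip_force: 69.2
```

Emit:
send_rows(targets=[[-1,[0,0,-0.0125],0],[-1,[0,0,-0.0125],0],[-1,[0,0,0],0],[-1,[0,0,0],0]])

```text
time_s: 13.9
tcp_pos: [539.9, -208.3, 58.8]
tcp_rot: [-2.383, -2.047, 0.0]
force: [-6.0, 1.4, 5.1]
width: 10.8
grip_force: 69.7
```

```bash
python3 st.py
```

```text
[ 539.92 -208.27   58.74] [-6.1   1.38  5.45]
-24.650068251224063 1.2161058969290817
yaw y -8.677527366862055 [-3.73188369e-04 -4.13994074e-05 -9.99999930e-01] 14.1
```

Emit:
send_rows(targets=[[-1,[-0.007,0.001,0],0],[-1,[0,0,0],0],[-1,[0,0,0],0]])

```text
time_s: 14.48
tcp_pos: [539.9, -208.3, 58.7]
tcp_rot: [2.383, 2.047, 0.001]
force: [-4.9, 1.2, 5.5]
width: 11.2
grip_force: 69.8
```

```bash
python3 st.py
```

```text
[ 539.92 -208.29   58.74] [-5.49  1.54  5.82]
-24.643953382984183 1.1972885802677296
yaw y -8.672833747405626 [ 6.43758868e-04 -2.34869359e-04 -9.99999765e-01] 14.675
```

Emit:
send_rows(targets=[[-1,[-0.007,0.001,0],0],[-1,[0,0,0],0],[-1,[0,0,0],0]])

```text
time_s: 15.05
tcp_pos: [539.9, -208.3, 58.7]
tcp_rot: [2.382, 2.046, 0.002]
force: [-3.4, 2.6, 6.1]
width: 11.0
grip_force: 69.7
```

```bash
python3 st.py
```

```text
[ 539.95 -208.28   58.71] [-2.94  1.34  5.72]
-24.620195027804286 1.2054379471036198
yaw y -8.663595859991773 [ 1.66639539e-03 -3.84303553e-04 -9.99998538e-01] 15.25
```

Force 5.7 N fits about 3.2 mm of sink (contact near z = 62). Press about 2.8 mm further.

Emit:
send_rows(targets=[[-1,[-0.002,0,-0.0125],0],[-1,[0,0,-0.0125],0],[-1,[0,0,-0.01],0],[-1,[0,0,0],0],[-1,[0,0,0],0],[-1,[0,0,0],0]])

```text
time_s: 16.0
tcp_pos: [540.0, -208.3, 56.2]
tcp_rot: [2.382, 2.046, 0.002]
force: [-4.3, 1.7, 6.5]
width: 11.1
grip_force: 69.8
```

```bash
python3 st.py
python3 - <<'E'
from h import *
grab('wrist','w6'); grab('side','s6')
o=load('w6')
a=o['d']['image']; b=cv2.resize(load('s6')['d']['image'][90:190,220:350],None,fx=3,fy=3,interpolation=2)
v=np.zeros((390,800,3),np.uint8); v[:384,:400]=a[:,112:]; v[:300,405:795]=b; cv2.imwrite('pics/c6.png',v)
E
```

```text
[ 539.95 -208.3    56.17] [-3.01  1.33  6.62]
-24.618084463840976 1.1904898099914811
yaw y -8.664699358813111 [ 2.08500531e-03 -4.23657768e-04 -9.99997737e-01] 16.2
```

View pics/c6.png

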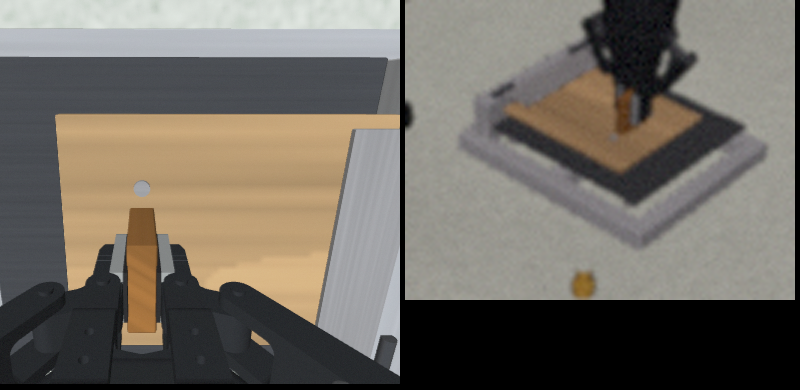

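Board is square and under the level flap, with even margins. By the grip offset (15.5 mm with the board on the table), z = 56.2 means about 4.3 mm sunk, which fits 6.6 N better than the earlier friction-affected estimate. Press 1.7 mm more.

Emit:
send_rows(targets=[[-1,[-0.002,0,-0.011],0],[-1,[0,0,-0.011],0],[-1,[0,0,0],0],[-1,[0,0,0],0],[-1,[0,0,0],0],[-1,[0,0,0],0]])

```text
time_s: 17.05
tcp_pos: [539.9, -208.3, 54.7]
tcp_rot: [2.381, 2.046, 0.002]
force: [-2.6, 0.4, 7.8]
width: 11.0
grip_force: 70.0
```

```bash
python3 st.py
python3 - <<'E'
from h import *
grab('wrist','w7')
def cross(v):
    d=np.abs(np.diff(v)); i=int(d.argmax()); w=d[max(i-2,0):i+3]; return (np.arange(max(i-2,0),max(i-2,0)+len(w))@w)/w.sum()+.5
# plate +y edge is in plane frame y=90; intersect rays with vertical plane -> height of plate edge
n=np.array([.1513,.9885,0])
for f,r in (('w5',(45,75)),('w6',(45,75)),('w7',(45,75))):
    o=load(f); g=cv2.GaussianBlur(cv2.cvtColor(o['d']['image'],cv2.COLOR_BGR2GRAY),(3,3),0).astype(float)
    z=[];rr=[]
    for c in range(200,440,6):
        p=(c,r[0]+cross(g[r[0]:r[1],c])); C,v=ray(o,p); k=(90+np.array([564.1,-213.2,0])@n-C@n)/(v@n); z.append((C+k*v)[2]); rr.append(p[1])
    # flap-free edge
    print(f,np.median(rr).round(2),np.median(z).round(2),o['s']['tcp_pos'][2].round(2))
E
```

```text
[ 539.96 -208.29   54.7 ] [-3.4   1.62  8.06]
-24.60250786340228 1.2001660118824975
yaw y -8.661926505013314 [ 2.50496338e-03 -5.01479950e-04 -9.99996737e-01] 17.25
w5 56.91 43.39 61.98
w6 56.65 38.76 56.17
w7 56.66 37.42 54.7
```

Camera measurement of the plate edge gives 6.0 mm sunk, TCP height gives 5.8 mm, and force is 8.1 N. All three agree, so I hand in while holding.

```bash
python3 -c "
from h import *
print(env.job_done())"
```

```text
the job is handed in; nothing more can be done
None
```

The board is home against the back stop under the level flap, pressed about 6 mm down at 8.1 N and still held; I handed the job in at about 17 s, and no verdict came back.

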